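# Bed in and set the spindle brake on a shaft test rig

### The job

Set the running clearance of the little spindle brake: first press its blue pedal all the way down to its stop for a moment to bed the brake in, and let it spring back up. Then turn the brass thumbscrew on top clockwise until it seats, back it off a quarter turn and keep hold of it there, ready for locking: the job finishes with the gripper still holding the thumbscrew, not letting go. Do not shift the instruments and parts lying around the rig.

Things in the scene. Friction and masses are not known exactly. Their poses are not given: they have to be found in the camera images.
- brake_rig: Brake rig fixed to the worktop, 210 x 112 x 166 mm: grey base plate on 10 mm feet (10 mm thick, x = -145 to 65 mm), steel drum, grey bridge over it (40 x 76 mm, top at z = 120), the brass thumbscrew on the bridge, a blue pedal reaching out in front. Origin under the base plate (10 mm above the worktop) on the thumbscrew's axis; -x points along the pedal to its free end, z up.
- pedal_pad (a point): Black ribbed rubber pad, 36 x 46 mm, on the free end of the blue pedal. Origin in the centre of its upper face, at rest at x = -118, y = 0, z = 53 mm in the rig's frame (the face at rest slopes 9 degrees, higher at the free end).
- pedal (a joint): Pedal angle, rad: 0 at rest (up), grows as the pad is pressed down, 0.22 at its solid stop (the pad is then 15 mm lower). Hinge along the rig's y axis at x = -50, z = 32 mm in the rig's frame. A spring pushes it back up: at the pad about 3 N at rest, 10 N just at the stop; pressing with 13 to 20 N holds it on the stop.
- thumbscrew_head (a point): Round knurled brass thumbscrew head, 34 mm diameter, 24 mm high, axis vertical, white index line on top (along its -x axis, which turns with it). Origin in its centre, 154 mm above the worktop (z = 144 in the rig's frame); 12 mm of free gap between its underside and the bridge, nothing near it at the sides or above. It does not rise or sink as it turns.
- adjuster (a joint): Thumbscrew angle, rad: 0 where it is seated (hard stop), grows as it is backed off, i.e. turned counterclockwise seen from above; a quarter turn is 1.57. Starts between 1.0 and 2.6 (6.0 at most). Turning takes about 0.06 N m and it stays where it is left; at the seat it stops dead and the torque rises sharply.
- dial_indicator: Dial indicator lying on its back, 108 x 59 x 25 mm, origin under its middle; to be left alone.
- sample_ring: Steel ring, 52 mm diameter, 16 mm high, origin in the centre of its underside; to be left alone.
- grease_tin: Round white tin with a yellow patch, 59 mm diameter, 33 mm high, origin in the centre of its underside; to be left alone.

How it is judged:
By the outcome, as a careful person would: the job done as asked, in the order asked, and still so for the second after the job is handed in, while the arm keeps its last pose, push and grip.
It also fails if it takes over 64 s, if anything falls off the work surface, if the arm or the gripper's body presses on something with over 40 N, if the wrist force passes 120 N, or if a joint passes its speed limit or range.

### The arm

A 6-joint arm with a two-finger parallel gripper is mounted at the origin on a cart in front of the work surface, level with it; the furniture and walls round the work are solid. World frame = base frame: x ahead of the robot, y to its left, z up, the work surface at z = 0. Lengths are in m, angles in rad, forces in N, time in s.
With the tool pointing down it reaches from about 0.35 to 0.875 m from the base axis. Payload 4.2 kg.
Tool frame: the origin (TCP) lies between the finger pads; the fingertips stand 11 mm ahead of it and the grasp point (between the pads) lies 8 mm behind it; z points along the fingers, y is the line along which they close (so a half turn about z gives the same grasp; the last joint's range is limited). The gripper opens to 87 mm and grips with 3 to 60 N. Pads are 19 mm wide; open, the fingers measure 117 mm over their backs; the gripper's body (75 mm by 190 mm) begins 51 mm behind the grasp point.
Start: joints at [1.603, 0.385, 0.008, 0, -1.194, -0.259], TCP at [0.141, 0.609, 0.234] pointing down, gripper open.
Joint ranges: [-3.14, 3.14], [-1.21, 2.06], [-1.07, 1.41], [-3.16, 2.05], [-2.99, -0.16], [-3.1, 3.1]. Speed limits (rad/s): [2.79, 2.79, 3.14, 3.14, 3.14, 3.14].

### API

Orientations are given as a unit quaternion [w, x, y, z].
In Python, from workcell import * gives the robot as it stands. The module is installed in compiled form; this text tells all that it offers.
- The arm moves only by the tool servo_tool, never from a script. Its argument "motion" is a list of rows, each a list of 3 entries, a list of its own where there are three numbers: the shift along the world's x, y, z in units of 30 mm (1.0 is 30 mm), then the turn, a rotation vector about the world's x, y, z in units of 5 degrees (1.0 is 5 degrees), then the closure, from 0 (fully open) to 1 (shut). A call has 1 to 20 rows; each row shifts and turns the commanded pose from where the row before left it; what a row does not reach is not made up. A row lasts 1/10 s, in which the tool goes at most 50 mm and 8.59 degrees, less where a joint would pass 70% of its speed; a pose out of reach is approached as far as the arm can. A call is refused whole if a number of a shift passes 1 or a number of a turn 1, either way. A call with a gripper value outside its range is refused whole. The fingers move at their own pace and stop on an object; the grip force is fixed at half the most. Time passes only in rows, so rows that do not move let the fingers close. It gives the time, the measured TCP pose, the force, the opening and the grip force at its end, in the units of the state.
- sense(): the state, without advancing time (a new reading comes with each control period).
- grab_frame(name): name is "scene" or "side" or "wrist"; returns the picture (400x640x3 uint8, blue, green, red); there is no depth.
- camera_model(name): a dict with "fovy" (degrees; the focal length in pixels is half the picture's height over the tangent of half this angle, whatever the lens; pixels are square), "cx", "cy" (the principal point, pixels), "R" (3x3) and "t" (3): a world point X has camera coordinates R X + t. Camera axes: x right, y down, z forward; pixel columns grow to the right and rows downward; lengths in m; the calibration is good to about 2 mm. A picture is of the moment at which its call begins: read the wrist's pose just before it. camera_model takes no time and is no camera call; for the wrist camera it gives the pose at the moment of the call.
- sign_off(): hands the job in; it is judged then, once.
Trained networks look in the newest picture that a camera, given by its name, has taken for a name from the list of things; names that differ only in an ending like _2 or _b are one class to them, and where a whole thing is asked for, a point or a joint stands for the part that bears it (a point fixed in the world has none). Each returns a list of dicts, best first, with "p" (0 to 1); they miss things now and then, are a little off and sometimes report something else, mostly with a low value. They report only what shows in the picture. A call takes as long as a camera call.
- find_in(camera, query): "point" ([x, y, z] in m, in world coordinates, good to about 4 mm: the middle of the surface that is visible of it).
- trace(camera, query): "region" (400x640 bool, what is visible of it).
- tip_of(camera, query): "point" ([x, y, z] in m, in world coordinates, good to about 4 mm: a listed point, or the origin of a listed thing).
The state is a dict: "time": time; "joints": joint angles; "joint_velocities": joint speeds; "joint_efforts": joint torques, N m; "position": TCP position; "tcp_rot": TCP orientation; "ft_force": force on the tool from outside, world axes, zero at the start; "torque": the same for the moment, N m; "opening": opening from 0.0 (shut) to 1.0 (fully open); "grip_force": force on a finger pad.
Only numpy, scipy, OpenCV 4.12 (cv2) and the standard library are available. Lean on these libraries where they do the work, as an engineer would, in place of code of your own. Each camera call takes 0.05 s, during which the arm holds its last target. There are 200 camera calls.

## Working session

There is one attempt and no reset: what is moved stays moved. The work goes in short steps, Python scripts to look and compute and a tool call to move; the robot and the scene stay as the last step left them, time stands still between calls to the robot, and variables do not carry over. Pictures are saved under pics/ and viewed, at most 10 in all, crops included, and the job is handed in when it is done.

Besides the shell and the picture viewer there is one more tool, called after "Emit:" as a command line: name --argument value ..., lists and objects as JSON in quotes. servo_tool: Moves the arm, as the interface text tells. Its arguments: {"type":"object","properties":{"motion":{"type":"array"}},"required":["motion"]}

```bash
mkdir -p pics; python3 - <<'E'
from workcell import *
import cv2,numpy as np
s=sense();print(s['time'],s['position'],s['tcp_rot'],s['ft_force'],s['opening'])
for c in ("scene","side"):
    im=grab_frame(c);cv2.imwrite(f"pics/{c}0.png",im)
    for q in ("pedal_pad","thumbscrew_head","brake_rig"):
        print(c,q,[(np.round(d['point'],4).tolist(),round(d['p'],2)) for d in tip_of(c,q)[:2]])
    for q in ("dial_indicator","sample_ring","grease_tin"):
        print(c,q,[(np.round(d['point'],4).tolist(),round(d['p'],2)) for d in find_in(c,q)[:2]])
E
```

```text
0.0 [0.14039942 0.60842931 0.23243491] [ 1.10114870e-03  9.93565425e-01 -1.13254258e-01 -8.00931502e-05] [-0.1019384  -0.78370169  0.49511289] 1.002852582080229
scene pedal_pad [([0.4779, -0.1495, 0.0601], 0.82)]
scene thumbscrew_head []
scene brake_rig [([0.5969, -0.1502, 0.0082], 0.67)]
scene dial_indicator [([0.4143, 0.1467, 0.0278], 0.82)]
scene sample_ring [([0.4178, 0.0248, 0.0174], 0.52)]
scene grease_tin [([0.429, 0.3361, 0.0312], 0.59)]
side pedal_pad [([0.4815, -0.1506, 0.064], 0.78)]
side thumbscrew_head [([0.5934, -0.1529, 0.1564], 0.6)]
side brake_rig [([0.5977, -0.1484, 0.0066], 0.8)]
side dial_indicator [([0.4203, 0.1527, 0.0269], 0.58)]
side sample_ring []
side grease_tin [([0.4269, 0.3454, 0.0322], 0.78)]
```

View pics/scene0.png

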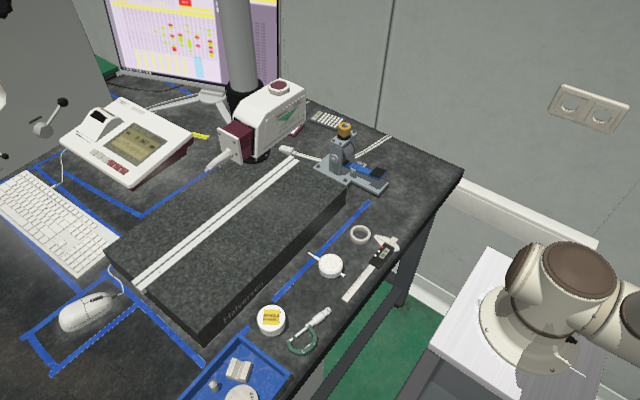

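View pics/side0.png

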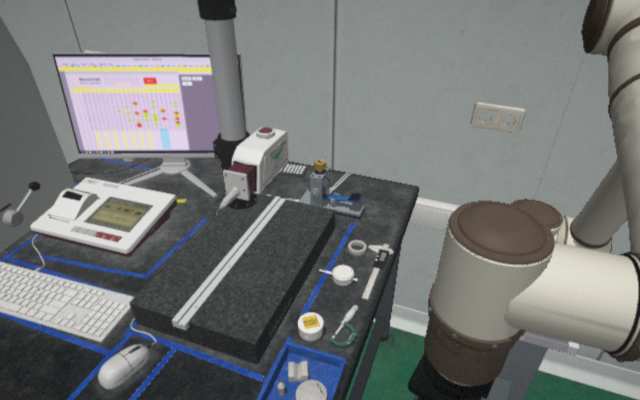

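Both views show the rig, with the brass head at scene (345,129) and side (319,166). The pedal points to the robot. A white machine stands to its left at scene (265,120) and side (262,155), and a granite block is in front at scene (270,210).

```bash
cat > h.py <<'E'
from workcell import *
import cv2,numpy as np
def P(c):
    m=camera_model(c);f=200/np.tan(np.radians(m['fovy'])/2)
    K=np.array([[f,0,m['cx']],[0,f,m['cy']],[0,0,1]])
    return K@np.c_[np.array(m['R']),np.array(m['t'])]
def tri(P1,a,P2,b):
    X=cv2.triangulatePoints(P1,P2,np.array(a,float).reshape(2,1),np.array(b,float).reshape(2,1))[:,0]
    return np.round(X[:3]/X[3],3)
E
python3 - <<'E'
from h import *
A,B=P("scene"),P("side")
for n,a,b in [("head",(345,129),(319,166)),("mach top right",(305,95),(286,131)),("mach knob",(279,87),(264,132)),("mach bottom right",(305,127),(284,158)),("granite R corner",(346,189),(335,213)),("mach front tip",(212,166),(220,215))]: print(n,tri(A,a,B,b))
E
```

```text
head [ 0.607 -0.17   0.136]
mach top right [ 0.649 -0.041  0.298]
mach knob [ 0.713 -0.026  0.295]
mach bottom right [ 0.656 -0.043  0.208]
granite R corner [ 0.505 -0.039  0.067]
mach front tip [0.756 0.175 0.145]
```

Emit:
servo_tool --motion '[[[1, 0, 0.3], [0, 0, 0], 0], [[1, -1, 0.3], [0, 0, 0], 0], [[1, -1, 0.3], [0, 0, 0], 0], [[1, -1, 0.3], [0, 0, 0], 0], [[1, -1, 0], [0, 0, 0], 0], [[1, -1, 0], [0, 0, 0], 0], [[1, -1, 0], [0, 0, 0], 0], [[1, -1, 0], [0, 0, 0], 0], [[1, -1, 0], [0, 0, 0], 0], [[0, -1, 0], [0, 0, 0], 0], [[0, -1, 0], [0, 0, 0], 0], [[0, -1, 0], [0, 0, 0], 0], [[0, -1, 0], [0, 0, 0], 0], [[0, -1, 0], [0, 0, 0], 0], [[0, -1, 0], [0, 0, 0], 0], [[0, -1, 0], [0, 0, 0], 0], [[0, -1, 0], [0, 0, 0], 0], [[0, -1, 0], [0, 0, 0], 0], [[0, -1, 0], [0, 0, 0], 0], [[0, -1, 0], [0, 0, 0], 0]]'

```text
time: 2.7
position: [0.4103, 0.0378, 0.2699]
tcp_rot: [-0.0, 0.994, -0.113, 0.0]
ft_force: [0.5, 0.2, -0.4]
opening: 1.003
grip_force: 0.0
```

Emit:
servo_tool --motion '[[[0, -1, 0], [0, 0, 1], 0.5], [[0, -1, 0], [0, 0, 1], 1], [[0, -1, 0], [0, 0, 0.6], 1], [[0.5, -1, 0], [0, 0, 0], 1], [[0.5, -1, 0], [0, 0, 0], 1], [[0.5, -1, 0], [0, 0, 0], 1], [[0.5, -0.2, 0], [0, 0, 0], 1], [[0, 0, 0], [0, 0, 0], 1], [[0, 0, 0], [0, 0, 0], 1]]'

```text
time: 3.6
position: [0.4701, -0.147, 0.2692]
tcp_rot: [-0.0, 1.0, -0.0, -0.0]
ft_force: [-0.8, -0.7, -0.2]
opening: 0.264
grip_force: 0.0
```

```bash
python3 - <<'E'
from h import *
s=sense();print(s['time'],s['position'],s['joints'],s['tcp_rot'],s['ft_force'],s['opening'])
np.save("Pw1.npy",P("wrist"))
im=grab_frame("wrist");cv2.imwrite("pics/w1.png",im)
for q in ("pedal_pad","thumbscrew_head","brake_rig"):
    print(q,[(np.round(d['point'],4).tolist(),round(d['p'],2)) for d in tip_of("wrist",q)[:2]])
r=trace("wrist","thumbscrew_head")
for d in r[:1]: ys,xs=np.nonzero(d['region']);print(d['p'],xs.mean(),ys.mean(),xs.min(),xs.max(),ys.min(),ys.max())
E
```

```text
3.6 [ 0.47012947 -0.14699721  0.26924569] [ 2.71726583e-02  1.31901935e-01 -2.46530628e-01 -3.05676225e-04
 -1.19328055e+00  1.54330432e+00] [-1.29469515e-04  9.99999862e-01 -2.16078709e-04 -4.62101727e-04] [-0.75334908 -0.68900397 -0.16300215] 0.2643657913653826
pedal_pad [([0.4796, -0.1538, 0.0636], 0.93)]
thumbscrew_head [([0.5925, -0.1476, 0.1528], 0.84)]
brake_rig [([0.5925, -0.1511, 0.0122], 0.96)]
0.8 322.88669950738915 22.16166592028661 297 350 0 49
```

View pics/w1.png

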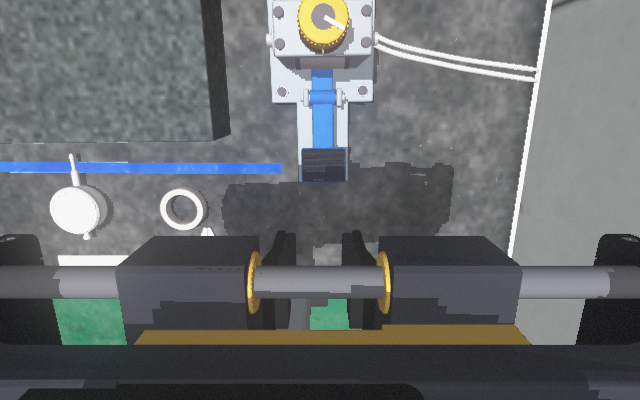

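The wrist view shows the head at (323,22) with its index line pointing to lower right, so the screw is about 1.0 rad from its seat. The pad is at (324,164), with nothing else near the pedal.

Emit:
servo_tool --motion '[[[0.2, -0.1, -1], [0, 0, 0], 1], [[0, 0, -1], [0, 0, 0], 1], [[0, 0, -1], [0, 0, 0], 1], [[0, 0, -1], [0, 0, 0], 1], [[0, 0, -1], [0, 0, 0], 1], [[0, 0, -0.8], [0, 0, 0], 1], [[0, 0, -0.3], [0, 0, 0], 1], [[0, 0, -0.1], [0, 0, 0], 1], [[0, 0, 0], [0, 0, 0], 1]]'

```text
time: 4.75
position: [0.4772, -0.1499, 0.0843]
tcp_rot: [0.0, 1.0, 0.0, 0.001]
ft_force: [0.2, -0.5, 0.7]
opening: 0.006
grip_force: 0.0
```

Emit:
servo_tool --motion '[[[0, 0, -0.1], [0, 0, 0], 1], [[0, 0, -0.1], [0, 0, 0], 1], [[0, 0, -0.1], [0, 0, 0], 1], [[0, 0, 0], [0, 0, 0], 1], [[0, 0, 0], [0, 0, 0], 1]]'

```text
time: 5.25
position: [0.4767, -0.1501, 0.0749]
tcp_rot: [0.0, 1.0, 0.0, 0.0]
ft_force: [-0.1, 0.6, 3.0]
opening: 0.005
grip_force: 1.2
```

Emit:
servo_tool --motion '[[[0, 0, -0.1], [0, 0, 0], 1], [[0, 0, -0.1], [0, 0, 0], 1], [[-0.03, 0, -0.1], [0, 0, 0], 1], [[-0.03, 0, -0.1], [0, 0, 0], 1], [[0, 0, 0], [0, 0, 0], 1], [[0, 0, 0], [0, 0, 0], 1]]'

```text
time: 5.85
position: [0.4747, -0.1501, 0.0628]
tcp_rot: [0.0, 1.0, 0.0, -0.0]
ft_force: [-2.1, 0.1, 7.3]
opening: 0.01
grip_force: 3.9
```

Emit:
servo_tool --motion '[[[0, 0, -0.05], [0, 0, 0], 1], [[0, 0, -0.05], [0, 0, 0], 1], [[0, 0, 0], [0, 0, 0], 1], [[0, 0, 0], [0, 0, 0], 1]]'

```text
time: 6.25
position: [0.4744, -0.1501, 0.06]
tcp_rot: [0.0, 1.0, 0.0, -0.0]
ft_force: [-3.8, 0.5, 8.7]
opening: 0.006
grip_force: 4.8
```

Emit:
servo_tool --motion '[[[-0.02, 0, -0.05], [0, 0, 0], 1], [[0, 0, 0], [0, 0, 0], 1], [[0, 0, 0], [0, 0, 0], 1]]'

```text
time: 6.55
position: [0.4743, -0.1501, 0.0591]
tcp_rot: [0.0, 1.0, 0.0, 0.0]
ft_force: [-3.9, 1.7, 12.2]
opening: 0.005
grip_force: 6.2
```

Emit:
servo_tool --motion '[[[0, 0, -0.04], [0, 0, 0], 1], [[0, 0, 0], [0, 0, 0], 1], [[0, 0, 0], [0, 0, 0], 1]]'

```text
time: 6.85
position: [0.4743, -0.1502, 0.0588]
tcp_rot: [0.0, 1.0, 0.001, 0.0]
ft_force: [-6.4, 2.9, 19.3]
opening: 0.003
grip_force: 9.7
```

Emit:
servo_tool --motion '[[[0, 0, 0], [0, 0, 0], 1], [[0, 0, 0], [0, 0, 0], 1], [[0, 0, 0], [0, 0, 0], 1], [[0, 0, 0.1], [0, 0, 0], 1], [[0, 0, 0.2], [0, 0, 0], 1], [[0, 0, 0.3], [0, 0, 0], 1], [[0, 0, 0.5], [0, 0, 0], 1], [[0, 0, 1], [0, 0, 0], 1], [[0, 0, 1], [0, 0, 0], 0.8], [[0, 0, 1], [0, 0, 0], 0.5], [[0, 0, 1], [0, 0, 0], 0.2], [[0.5, 0, 1], [0, 0, 0], 0.1], [[0.5, 0, 0.5], [0, 0, 0], 0.1], [[0, 0, 0], [0, 0, 0], 0.1], [[0, 0, 0], [0, 0, 0], 0.1]]'

```text
time: 8.35
position: [0.5032, -0.1497, 0.2535]
tcp_rot: [-0.001, 1.0, -0.0, -0.001]
ft_force: [-0.5, 0.4, -0.9]
opening: 0.561
grip_force: 0.0
```

```bash
python3 - <<'E'
from h import *
s=sense();print(s['time'],s['position'],s['ft_force'],s['opening'])
m=camera_model("wrist");print("cam",-np.array(m['R']).T@m['t'])
P2=P("wrist");P1=np.load("Pw1.npy")
im=grab_frame("wrist");cv2.imwrite("pics/w2.png",im)
for q in ("pedal_pad","thumbscrew_head","brake_rig"):
    print(q,[(np.round(d['point'],4).tolist(),round(d['p'],2)) for d in tip_of("wrist",q)[:2]])
r=trace("wrist","thumbscrew_head")
for d in r[:1]: ys,xs=np.nonzero(d['region']);print(d['p'],xs.mean(),ys.mean(),xs.min(),xs.max(),ys.min(),ys.max())
E
```

```text
8.35 [ 0.50324013 -0.14970125  0.25348044] [-0.51604265  0.35757294 -0.93131605] 0.5611041741611069
cam [ 0.57533592 -0.15031905  0.40336376]
pedal_pad [([0.48, -0.1556, 0.0633], 0.6)]
thumbscrew_head [([0.4135, 0.0216, 0.0002], 0.31)]
brake_rig [([0.5927, -0.1506, 0.0143], 0.57)]
0.91 319.0401881145789 67.25908507909362 293 345 40 95
```

View pics/w2.png

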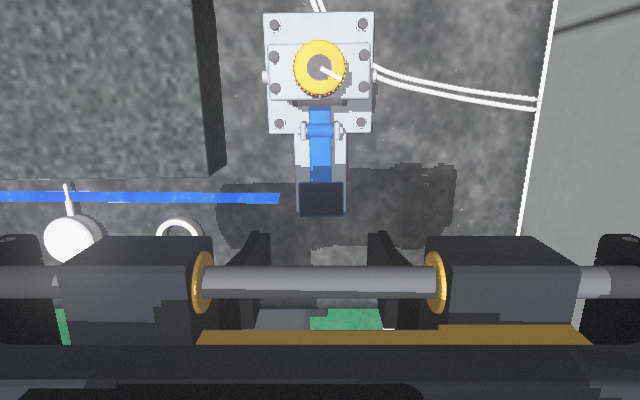

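The head is centred at (320,67) and looks nearly straight down the camera axis. The pedal is back up. The left side shows only granite, so nothing tall stands within about 100 mm of the head.

```bash
python3 - <<'E'
from h import *
im=cv2.imread("pics/w2.png");im1=cv2.imread("pics/w1.png")
def ring(i):
    h=cv2.cvtColor(i,cv2.COLOR_BGR2HSV);m=cv2.inRange(h,(18,150,190),(32,255,255));m[130:]=0
    return m
c=cv2.findContours(ring(im),0,2)[0];c=max(c,key=cv2.contourArea);e=cv2.fitEllipse(c);print(e)
def ray(u,v,z,cam=camera_model("wrist")):
    f=200/np.tan(np.radians(cam['fovy'])/2);R=np.array(cam['R']);o=-R.T@cam['t']
    d=R.T@np.array([(u-cam['cx'])/f,(v-cam['cy'])/f,1]);return o+d*(z-o[2])/d[2]
for z in(.160,.166):print(ray(*e[0],z))
print(tri(np.load("Pw1.npy"),(323.5,20),P("wrist"),e[0]))
print("line",ray(320,67,.166)-ray(344,79,.166))
E
```

```text
Traceback (most recent call last):
ValueError: max() iterable argument is empty
```

Emit:
servo_tool --motion '[[[0, 0, 0], [0, 0, -1], 0], [[0, 0, 0], [0, 0, -1], 0], [[0, 0, 0], [0, 0, -1], 0], [[0, 0, 0], [0, 0, -1], 0], [[0, 0, 0], [0, 0, -1], 0], [[0, 0, 0], [0, 0, -1], 0], [[0, 0, 0], [0, 0, -1], 0], [[0, 0, 0], [0, 0, -1], 0], [[0, 0, 0], [0, 0, -1], 0], [[0, 0, 0], [0, 0, -1], 0], [[0, 0, 0], [0, 0, -1], 0], [[0, 0, 0], [0, 0, -1], 0], [[0, 0, 0], [0, 0, -1], 0], [[0, 0, 0], [0, 0, -1], 0], [[0, 0, 0], [0, 0, -1], 0], [[0, 0, 0], [0, 0, -1], 0], [[0, 0, 0], [0, 0, -1], 0], [[0, 0, 0], [0, 0, -1], 0], [[0, 0, 0], [0, 0, 0], 0]]'

```text
time: 10.5
position: [0.5037, -0.15, 0.2544]
tcp_rot: [0.0, 0.707, -0.707, -0.0]
ft_force: [0.4, 1.1, -0.3]
opening: 1.003
grip_force: 0.0
```

```bash
python3 - <<'E'
from h import *
from scipy.spatial.transform import Rotation as Ro
s=sense();m=camera_model("wrist");Pn=P("wrist")
im=grab_frame("wrist");cv2.imwrite("pics/w3.png",im)
print([(np.round(d['point'],4).tolist(),round(d['p'],2)) for d in tip_of("wrist","thumbscrew_head")[:2]])
r=trace("wrist","thumbscrew_head")
for d in r[:2]: ys,xs=np.nonzero(d['region']);print(d['p'],xs.mean(),ys.mean(),xs.min(),xs.max(),ys.min(),ys.max())
q=lambda w:Ro.from_quat(w,scalar_first=True).as_matrix()
f=200/np.tan(np.radians(m['fovy'])/2);K=np.array([[f,0,m['cx']],[0,f,m['cy']],[0,0,1]])
R=np.array(m['R']);t=np.array(m['t'])
Rt=q(s['tcp_rot']);pt=np.array(s['position'])
Rct=R@Rt;tct=R@pt+t      # cam from tool
R0=q([-.001,1,0,-.001]);p0=np.array([.50324,-.1497,.25348])
Po=K@np.c_[Rct@R0.T,tct-Rct@R0.T@p0]; np.save("Po.npy",Po);np.save("Pn.npy",Pn)
def ray(Pm,u,v,z):
    A=np.array([Pm[0]-u*Pm[2],Pm[1]-v*Pm[2]]);return np.linalg.solve(A[:,:2],-A[:,2]*z-A[:,3])
print("old",ray(Po,319.5,66.5,.166),"line",ray(Po,319.5,66.5,.166)-ray(Po,344,78,.166))
u,v=xs.mean(),ys.mean();print("new",ray(Pn,u,v,.164),tri(Po,(319,67.3),Pn,(u,v)))
E
```

```text
[([0.5957, -0.1501, 0.1572], 0.87)]
0.78 193.3882248782647 201.96989818503764 166 221 177 228
old [ 0.59732483 -0.15077545] line [0.0069918 0.0157747]
new [ 0.59268375 -0.1534214 ] [ 0.598 -0.15   0.151]
```

View pics/w3.png

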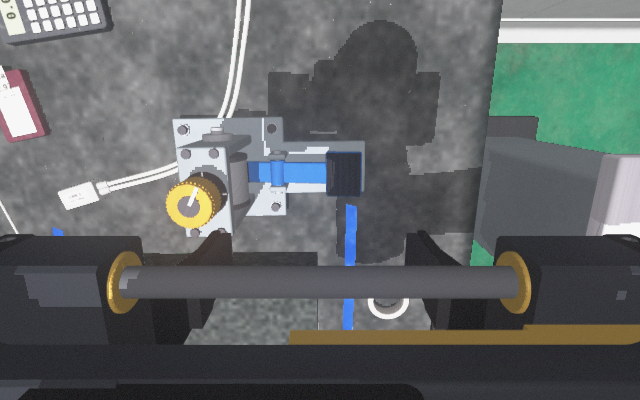

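The head's top disc is at (190,204), and both views agree on (0.5965,-0.1505). The fingers now open along x and the space around the head is clear.

Emit:
servo_tool --motion '[[[1, 0, 0], [0, 0, 0], 0], [[1, 0, 0], [0, 0, 0], 0], [[1, 0, 0], [0, 0, 0], 0], [[0.1, 0, 0], [0, 0, 0], 0], [[0, 0, -0.8], [0, 0, 0], 0], [[0, 0, -0.8], [0, 0, 0], 0], [[0, 0, -0.8], [0, 0, 0], 0], [[0, 0, -0.6], [0, 0, 0], 0], [[0, 0, -0.4], [0, 0, 0], 0], [[0, 0, 0], [0, 0, 0], 0], [[0, 0, 0], [0, 0, 0], 0]]'

```text
time: 11.75
position: [0.5975, -0.1501, 0.1536]
tcp_rot: [-0.0, 0.707, -0.707, 0.0]
ft_force: [-0.1, -0.6, 1.2]
opening: 0.998
grip_force: 0.0
```

Emit:
servo_tool --motion '[[[0, 0, -0.13], [0, 0, 0], 0.5], [[0, 0, 0], [0, 0, 0], 0.55], [[0, 0, 0], [0, 0, 0], 0.55], [[0, 0, 0], [0, 0, 0], 0.57], [[0, 0, 0], [0, 0, 0], 0.58]]'

```text
time: 12.25
position: [0.5972, -0.15, 0.1492]
tcp_rot: [-0.0, 0.707, -0.707, 0.0]
ft_force: [-0.0, -0.4, 0.0]
opening: 0.631
grip_force: 0.0
```

```bash
python3 - <<'E'
from h import *
s=sense();print(s['position'],s['ft_force'],s['torque'],s['opening'],s['joints'])
im=grab_frame("wrist");cv2.imwrite("pics/w4.png",im)
im=grab_frame("side");cv2.imwrite("pics/s4.png",cv2.resize(im[120:260,240:430],None,fx=4,fy=4))
E
```

```text
[ 0.59720973 -0.15001556  0.14921249] [-0.00103061 -0.43930925  0.02662037] [ 0.11447219 -0.07825817  0.02198982] 0.6314725074269689 [ 1.64400118e-02  4.37631699e-01 -1.32307452e-01  5.22015949e-05
 -1.00042195e+00 -1.63290682e-02]
```

View pics/w4.png

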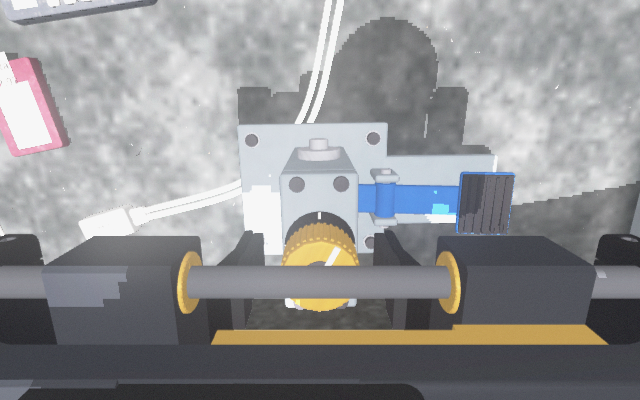

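View pics/s4.png

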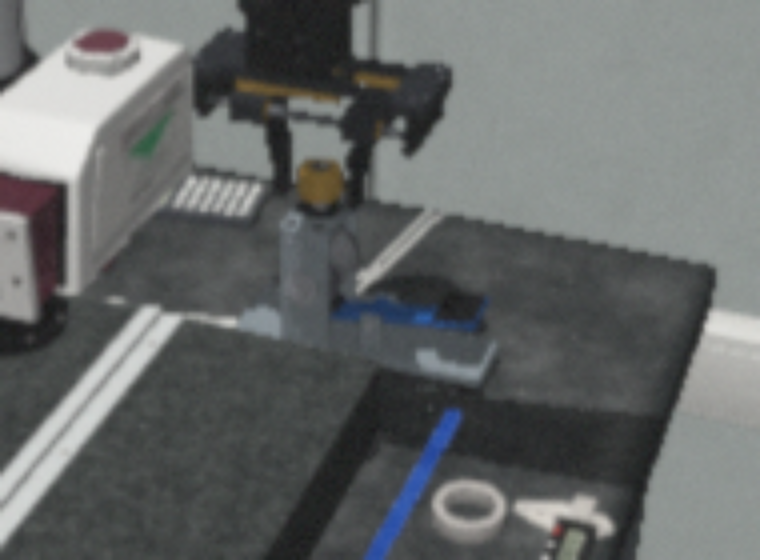

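The head sits centred at (321,270) between the fingers in the wrist view. The side view shows the fingers on both sides of the head, clear of the machine. Next I close the gripper.

Emit:
servo_tool --motion '[[[0, 0, 0], [0, 0, 0], 0.65], [[0, 0, 0], [0, 0, 0], 0.8], [[0, 0, 0], [0, 0, 0], 1], [[0, 0, 0], [0, 0, 0], 1], [[0, 0, 0], [0, 0, 0], 1], [[0, 0, 0], [0, 0, 0], 1]]'

```text
time: 12.95
position: [0.5967, -0.15, 0.1489]
tcp_rot: [0.0, 0.707, -0.707, -0.0]
ft_force: [-2.2, 0.4, 0.8]
opening: 0.381
grip_force: 30.0
```

```bash
python3 - <<'E'
from h import *
s=sense();print(s['time'],s['position'],s['ft_force'],s['torque'],s['opening'],s['grip_force'],s['joints'][5])
E
```

```text
12.95 [ 0.59674159 -0.15002602  0.14891774] [-2.16735568  0.41469552  0.82234962] [0.21599357 0.5750447  0.04091026] 0.38105612411646833 29.999399478547275 -0.016285160387899
```

Emit:
servo_tool --motion '[[[0, 0, 0], [0, 0, -0.5], 1], [[0, 0, 0], [0, 0, -0.5], 1], [[0, 0, 0], [0, 0, -0.5], 1], [[0, 0, 0], [0, 0, -0.5], 1], [[0, 0, 0], [0, 0, -0.5], 1], [[0, 0, 0], [0, 0, -0.5], 1], [[0, 0, 0], [0, 0, -0.5], 1], [[0, 0, 0], [0, 0, -0.5], 1], [[0, 0, 0], [0, 0, -0.5], 1], [[0, 0, 0], [0, 0, -0.5], 1], [[0, 0, 0], [0, 0, -0.5], 1], [[0, 0, 0], [0, 0, -0.5], 1], [[0, 0, 0], [0, 0, -0.5], 1], [[0, 0, 0], [0, 0, -0.5], 1], [[0, 0, 0], [0, 0, -0.5], 1], [[0, 0, 0], [0, 0, -0.5], 1], [[0, 0, 0], [0, 0, -0.5], 1], [[0, 0, 0], [0, 0, -0.5], 1]]'

```text
time: 14.75
position: [0.5967, -0.15, 0.1489]
tcp_rot: [-0.0, -0.382, 0.924, 0.0]
ft_force: [-2.4, 0.1, 1.1]
opening: 0.381
grip_force: 30.0
```

```bash
cat > st.py <<'E'
from workcell import *
import numpy as np
from scipy.spatial.transform import Rotation as Ro
s=sense();y=Ro.from_quat(s['tcp_rot'],scalar_first=True).as_matrix()[:,1]
print(round(s['time'],2),np.round(s['position'],4),np.round(s['ft_force'],1),"T",np.round(s['torque'],3),s['opening'],"yaw",np.degrees(np.arctan2(y[1],y[0]))%360,"q6",np.degrees(s['joints'][5]),"eff6",s['joint_efforts'][5])
E
python3 st.py
```

```text
14.75 [ 0.5967 -0.15    0.1489] [-2.4  0.1  1.1] T [0.181 0.534 0.062] 0.3808264660028251 yaw 134.90941849149232 q6 -46.02924244052223 eff6 0.2227755356580019
```

Emit:
servo_tool --motion '[[[0, 0, 0], [0, 0, -0.4], 1], [[0, 0, 0], [0, 0, -0.4], 1], [[0, 0, 0], [0, 0, -0.4], 1], [[0, 0, 0], [0, 0, -0.4], 1], [[0, 0, 0], [0, 0, 0], 1]]'

```text
time: 15.25
position: [0.5967, -0.15, 0.1489]
tcp_rot: [-0.0, -0.317, 0.948, 0.0]
ft_force: [-2.6, -0.1, 2.4]
opening: 0.376
grip_force: 30.0
```

```bash
python3 st.py
```

```text
15.25 [ 0.5967 -0.15    0.1489] [-2.6 -0.1  2.4] T [ 0.333  0.637 -0.059] 0.3759170394069528 yaw 126.99370052653967 q6 -53.94041949261323 eff6 -0.05475112586282194
```

Emit:
servo_tool --motion '[[[0, 0, 0], [0, 0, -0.4], 1], [[0, 0, 0], [0, 0, -0.4], 1]]'

```text
time: 15.45
position: [0.5967, -0.15, 0.1489]
tcp_rot: [-0.0, -0.284, 0.959, 0.0]
ft_force: [-3.4, 0.9, 1.5]
opening: 0.376
grip_force: 30.0
```

```bash
python3 st.py
```

```text
15.45 [ 0.5967 -0.15    0.1489] [-3.4  0.9  1.5] T [0.311 0.696 0.102] 0.37618190853268607 yaw 122.98154675336335 q6 -57.95836111969472 eff6 0.17010956536978483
```

Emit:
servo_tool --motion '[[[0, 0, 0], [0, 0, -0.4], 1]]'

```text
time: 15.55
position: [0.5967, -0.15, 0.1489]
tcp_rot: [-0.0, -0.267, 0.964, 0.0]
ft_force: [-2.0, 1.2, 1.2]
opening: 0.379
grip_force: 30.0
```

```bash
python3 st.py
```

```text
15.55 [ 0.5967 -0.15    0.1489] [-2.   1.2  1.2] T [0.277 0.673 0.085] 0.37949784741414183 yaw 120.97863142104904 q6 -59.96080042674096 eff6 0.16650316771119833
```

Emit:
servo_tool --motion '[[[0, 0, 0], [0, 0, -0.4], 1]]'

```text
time: 15.65
position: [0.5967, -0.15, 0.1489]
tcp_rot: [-0.0, -0.25, 0.968, 0.0]
ft_force: [-3.2, -0.4, 1.3]
opening: 0.379
grip_force: 30.0
```

```bash
python3 st.py
```

```text
15.65 [ 0.5967 -0.15    0.1489] [-3.2 -0.4  1.3] T [0.248 0.677 0.051] 0.3791751245328108 yaw 118.97882129867675 q6 -61.96019870354861 eff6 0.16632492654025555
```

Emit:
servo_tool --motion '[[[0, 0, 0], [0, 0, -0.4], 1]]'

```text
time: 15.75
position: [0.5967, -0.15, 0.1489]
tcp_rot: [-0.001, -0.234, 0.972, 0.0]
ft_force: [-4.2, 0.2, 1.6]
opening: 0.379
grip_force: 30.0
```

```bash
python3 st.py
```

```text
15.75 [ 0.5967 -0.15    0.1489] [-4.2  0.2  1.6] T [0.274 0.701 0.496] 0.37925798612697376 yaw 117.02158986130947 q6 -63.92456382262007 eff6 -0.22530917543917894
```

Emit:
servo_tool --motion '[[[0, 0, 0], [0, 0, -0.4], 1]]'

```text
time: 15.85
position: [0.5969, -0.1499, 0.1489]
tcp_rot: [-0.0, -0.218, 0.976, -0.0]
ft_force: [-2.1, 1.6, 1.8]
opening: 0.379
grip_force: 30.0
```

```bash
python3 st.py
```

```text
15.85 [ 0.5969 -0.1499  0.1489] [-2.1  1.6  1.8] T [0.472 0.509 0.712] 0.37887657570280053 yaw 115.12784464526942 q6 -65.83851730514856 eff6 -0.5451023764908314
```

Emit:
servo_tool --motion '[[[0, 0, 0], [0, 0, -0.4], 1]]'

```text
time: 15.95
position: [0.5974, -0.1496, 0.1489]
tcp_rot: [0.0, -0.201, 0.98, -0.0]
ft_force: [0.2, 2.1, 0.3]
opening: 0.382
grip_force: 30.0
```

```bash
python3 st.py
```

```text
15.95 [ 0.5974 -0.1496  0.1489] [0.2 2.1 0.3] T [ 0.637 -0.033  0.769] 0.38177987713938244 yaw 113.14472886167705 q6 -67.83276957385011 eff6 -0.5002352222800255
```

Emit:
servo_tool --motion '[[[0, 0, 0], [0, 0, 0.2], 1]]'

```text
time: 16.05
position: [0.5975, -0.1496, 0.1489]
tcp_rot: [0.0, -0.209, 0.978, 0.0]
ft_force: [-1.3, 1.6, 0.6]
opening: 0.378
grip_force: 30.0
```

```bash
python3 st.py
```

```text
16.05 [ 0.5975 -0.1496  0.1489] [-1.3  1.6  0.6] T [0.63  0.166 0.35 ] 0.3780928574852776 yaw 114.18386149317078 q6 -66.78526979199731 eff6 -0.5865482054650784
```

Emit:
servo_tool --motion '[[[0, 0, 0], [0, 0, 0.2], 1]]'

```text
time: 16.15
position: [0.5975, -0.1496, 0.149]
tcp_rot: [0.0, -0.218, 0.976, 0.0]
ft_force: [-1.1, 1.8, 1.0]
opening: 0.379
grip_force: 30.0
```

```bash
python3 st.py
```

```text
16.15 [ 0.5975 -0.1496  0.149 ] [-1.1  1.8  1. ] T [ 0.762  0.052 -0.086] 0.3793330338441494 yaw 115.12453199166585 q6 -65.81954221357626 eff6 -0.0623796321451664
```

Emit:
servo_tool --motion '[[[0, 0, 0], [0, 0, 0.2], 1]]'

```text
time: 16.25
position: [0.5975, -0.1496, 0.1489]
tcp_rot: [0.001, -0.226, 0.974, 0.0]
ft_force: [-0.1, 3.1, 0.3]
opening: 0.383
grip_force: 30.0
```

```bash
python3 st.py
```

```text
16.25 [ 0.5975 -0.1496  0.1489] [-0.1  3.1  0.3] T [ 0.92  -0.042 -0.057] 0.3827049712999712 yaw 116.07309091449812 q6 -64.85779116718403 eff6 -0.04196634516119957
```

Emit:
servo_tool --motion '[[[0, 0, 0], [0, 0, 0.2], 1]]'

```text
time: 16.35
position: [0.5974, -0.1496, 0.1489]
tcp_rot: [0.001, -0.234, 0.972, 0.0]
ft_force: [0.0, 3.1, 0.8]
opening: 0.382
grip_force: 30.0
```

```bash
python3 st.py
```

```text
16.35 [ 0.5974 -0.1496  0.1489] [0.  3.1 0.8] T [ 1.133 -0.067 -0.059] 0.382273886452021 yaw 117.07292493002379 q6 -63.860515773819486 eff6 -0.05045884056016803
```

Emit:
servo_tool --motion '[[[0, 0, 0], [0, 0, 0.6], 1], [[0, 0, 0], [0, 0, 1], 1], [[0, 0, 0], [0, 0, 1], 1], [[0, 0, 0], [0, 0, 1], 1], [[0, 0, 0], [0, 0, 1], 1], [[0, 0, 0], [0, 0, 1], 1], [[0, 0, 0], [0, 0, 1], 1], [[0, 0, 0], [0, 0, 1], 1], [[0, 0, 0], [0, 0, 1], 1], [[0, 0, 0], [0, 0, 1], 1], [[0, 0, 0], [0, 0, 1], 1], [[0, 0, 0], [0, 0, 1], 1], [[0, 0, 0], [0, 0, 1], 1], [[0, 0, 0], [0, 0, 1], 1], [[0, 0, 0], [0, 0, 1], 1], [[0, 0, 0], [0, 0, 0.8], 1], [[0, 0, 0], [0, 0, 0.6], 1], [[0, 0, 0], [0, 0, 0.4], 1], [[0, 0, 0], [0, 0, 0], 1], [[0, 0, 0], [0, 0, 0], 1]]'

```text
time: 18.35
position: [0.5965, -0.1493, 0.1489]
tcp_rot: [-0.0, 0.814, -0.58, -0.001]
ft_force: [-2.1, 4.3, 2.6]
opening: 0.38
grip_force: 30.0
```

```bash
python3 st.py
```

```text
18.35 [ 0.5965 -0.1493  0.1489] [-2.1  4.3  2.6] T [1.512 0.691 0.078] 0.37958597289813323 yaw 199.06377111976047 q6 18.124582433920327 eff6 -0.056808628141880035
```

Emit:
servo_tool --motion '[[[0, 0, 0], [0, 0, 0.6], 1], [[0, 0, 0], [0, 0, 0.4], 1], [[0, 0, 0], [0, 0, 0.2], 1], [[0, 0, 0], [0, 0, 0], 1], [[0, 0, 0], [0, 0, 0], 1], [[0, 0, 0], [0, 0, 0], 1]]'

```text
time: 18.95
position: [0.5964, -0.1493, 0.1489]
tcp_rot: [-0.0, 0.844, -0.537, -0.001]
ft_force: [-1.7, 5.3, 1.3]
opening: 0.373
grip_force: 30.0
```

```bash
python3 st.py; python3 - <<'E'
from h import *
im=grab_frame("wrist");cv2.imwrite("pics/w5.png",im[130:400,160:480].repeat(2,0).repeat(2,1))
E
```

```text
18.95 [ 0.5964 -0.1493  0.1489] [-1.7  5.3  1.3] T [ 1.504  0.78  -0.008] 0.373287496380784 yaw 205.04937829047407 q6 24.114985813624596 eff6 -0.007070078136166558
```

View pics/w5.png

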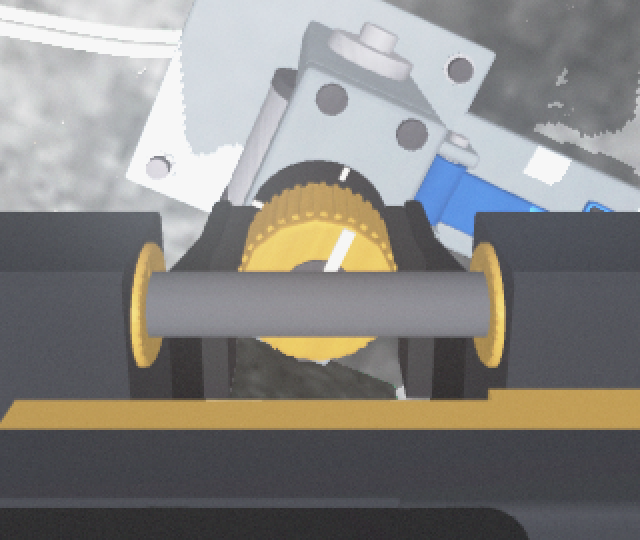

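The index line at crop (340,250) points square to the pedal and lines up with the bridge's scale mark at (344,174). That matches a quarter turn, and the grip is still firm.

```bash
python3 -c "
from workcell import *
print(sign_off())"
```

```text
the job is handed in; nothing more can be done
None
```

I pressed the pedal to its stop (19 N) and it sprang back up, then turned the thumbscrew clockwise until it seated, backed it off 90° and signed off with the gripper still holding it; no verdict came back.

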